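# Clamp the middle spacer in the lever press

## Task

Set up the lever press on the craft table: stand the middle-height one of the three round aluminium spacers upright in the centre of the press's anvil and let go of it while the lever is still up. Then bring the lever down gently until its sprung foot bears on the spacer and is pushed about halfway in, without bottoming it, and leave the lever set there. Leave the other spacers and everything else on the table where they are.

Things in the scene. Friction and masses are not known exactly. Their poses are not given: they have to be found in the camera images.
- spacer_mid: The spacer wanted: a solid aluminium cylinder, 30 mm diameter, 35 mm tall, about 65 g, standing on its end. Origin: centre of its underside; z along its axis.
- spacer_low: Look-alike spacer, 30 mm diameter, 26 mm tall. Origin: centre of its underside.
- spacer_tall: Look-alike spacer, 30 mm diameter, 44 mm tall. Origin: centre of its underside.
- press: Grey lever press fixed to the table: base plate 235 x 100 x 14 mm, from 75 mm in front of to 160 mm behind its origin; two cheeks up to 120 mm above the table (90 to 140 mm behind the origin, 62 mm wide overall) carry the lever's hinge. Origin: on the table under the anvil's centre; x points from the anvil back to the cheeks, y along the hinge, z up.
- anvil_top (a point): Centre of the flat round steel anvil's top face (56 mm diameter, 24 mm above the table). The spacer stands here.
- lever_hinge (a point): Middle of the hinge axis: 100 mm behind the anvil's centre and 100 mm above the table; the axis is the press's y.
- lever (a joint): Angle of the lever, rad: 0 level, reaching from the hinge forward over the anvil; positive raised (starts at 1.1 to 1.25; end stops -0.3 and 1.3). Stiff hinge, about 1 N m of friction: it stays where it is left. Its arm is an 18 mm square bar on the hinge's centre line. Raised, it overhangs the anvil: come in below it with the tool leaning 35 to 45 degrees back towards the press's front.
- foot_mount (a point): Point on the arm's centre line, 100 mm from the hinge, from which the foot hangs square to the arm: an 18 mm round steel button on a spring (2 N per mm from first touch, 8 mm of travel; halfway is 4 mm, 8 N). Its free end is 41 to 53 mm below this point, as its brass spindle happens to be screwed out: find the touch by feel. On the 35 mm spacer it touches at 0 to +0.12 rad.
- lever_grip (a point): Point on the centre line of the lever's black round handle (24 mm diameter, from 126 to 214 mm from the hinge), 190 mm from the hinge.
- mug: White mug, 82 mm across, 88 mm tall, bystander. Origin: underside centre.
- glass: Drinking glass, 68 mm across, 110 mm tall, bystander. Origin: underside centre.
- paper_roll: White paper roll standing on end, 68 mm across, 230 mm tall, bystander. Origin: underside centre.
- glue_jar: Glue jar, 54 mm across, 75 mm tall, bystander. Origin: underside centre.
- scissors: Scissors lying flat, about 165 mm long, 10 mm high, bystander. Origin: near the pivot.
- pencil: Pencil, 8 mm thick, 170 mm long, lying on the table, bystander. Origin: its middle.
- bone_brush: Glue brush lying on the table, bystander. Origin: its middle.
Things that resemble listed ones, but are neither listed nor needed, are in the scene too. Leave any red look-alike of the spacer_mid alone.

How it is judged:
On the way:
1. the middle spacer stands upright in the centre of the anvil, released, with the lever still raised (horizontal distance between spacer_mid and anvil_top below 0.008 m and z of spacer_mid in the frame of anvil_top between -0.003 and 0.004 m and angle between spacer_mid's own z axis and vertical below 0.1 rad and linear speed of spacer_mid below 0.02 m/s and value of joint lever above 0.6 rad and contact force between the fingers and spacer_mid below 0.1 N), for 0.2 s.
At the end, for the whole second after the job is handed in: The middle (35 mm) spacer stands upright on the anvil (within 8 mm of its centre, tilt under 0.1 rad), the press's sprung foot bears on it with 3 to 13 N (1.5 to 6.5 mm of its 8 mm pushed in), the lever is at rest between -0.2 and 0.3 rad, and it is released (horizontal distance between spacer_mid and anvil_top below 0.008 m and z of spacer_mid in the frame of anvil_top between -0.003 and 0.004 m and angle between spacer_mid's own z axis and vertical below 0.1 rad and linear speed of spacer_mid below 0.02 m/s and contact force between press and spacer_mid between 3 and 13 N and value of joint lever between -0.2 and 0.3 rad and velocity of joint lever between -0.05 and 0.05 rad/s); the robot touches nothing.
It fails at once if the spacer is squeezed hard: foot bottomed, over 22 N (contact force between press and spacer_mid above 22 N).
It fails at once if another spacer or a bystander is displaced by more than 20 mm (distance of any of spacer_low, spacer_tall, mug, glass, paper_roll, glue_jar, scissors, pencil, bone_brush from where it was at the start of the episode above 0.02 m).
It also fails if it takes over 72 s, if anything falls off the work surface, if the arm or the gripper's body presses on something with over 40 N, if the wrist force passes 120 N, or if a joint passes its speed limit or range.

## Robot

A 6-joint arm with a two-finger parallel gripper is mounted at the origin on the work surface. World frame = base frame: x ahead of the robot, y to its left, z up, the work surface at z = 0. Lengths are in m, angles in rad, forces in N, time in s.
With the tool pointing down it reaches from about 0.425 to 0.95 m from the base axis. Payload 3.5 kg.
Tool frame: the origin (TCP) lies between the finger pads; the fingertips stand 19 mm ahead of it and the grasp point (between the pads) is the TCP; z points along the fingers, y is the line along which they close (so a half turn about z gives the same grasp; the last joint's range is limited). The gripper opens to 85 mm and grips with 20 to 120 N. Pads are 22 mm wide; open, the fingers measure 114 mm over their backs; the gripper's body (76 mm by 85 mm) begins 54 mm behind the grasp point. The pads swing forward as they close: fully open they stand 13 mm farther back than shut.
Start: joints at [-1.431, 0.286, 1.577, -0, 1.279, -0.15], TCP at [0.193, -0.647, 0.218] pointing down, gripper open.
Joint ranges: [-2.77, 2.77], [-0.9, 2.22], [0.21, 2.48], [-1.53, 4.67], [0.24, 2.81], [-2.84, 2.84]. Speed limits (rad/s): [2.79, 2.79, 3.14, 3.14, 3.14, 3.14].

## Interface

Orientations are given as a unit quaternion [x, y, z, w].
In Python, from plant import monitor, eyes, ctrl gives the robot as it stands.
- The arm moves only by the shell command python3 -m handwheel 'ROWS' [FORCE]. ROWS is JSON, a list of rows, each a list of 7 numbers: the shift along the tool's x, y, z in units of 40 cm (1.0 is 40 cm), then the turn, a rotation vector about the tool's x, y, z in units of pi rad (1.0 is pi rad), then the opening, from -1 (shut) to 1 (fully open). A call has 1 to 12 rows; each row is the pose to reach, as a shift and turn from the pose commanded when the call began, along the tool's axes at that moment, turning the shorter way round; what a row does not reach only later rows make up. A row lasts 1/8 s, in which the tool goes at most 62.5 mm and 10.7 degrees, less where a joint would pass 70% of its speed; a pose out of reach is approached as far as the arm can. A call with a number of a shift or a turn outside -1 to 1 is refused whole. A call with a gripper value outside its range is refused whole. The fingers move at their own pace and stop on an object; FORCE is the grip in N (left out, the last holds). Time passes only in rows, so rows that repeat a pose let the fingers close. It gives the time, the measured TCP pose, the force, the opening and the grip force at its end, in the units of the state.
- monitor.get_state(): the state, without advancing time (a new reading comes with each control period).
- eyes.read_camera(name): name is "scene" or "top" or "wrist"; returns the picture (400x640x3 uint8, red, green, blue); there is no depth.
- eyes.camera_params(name): a dict with "K" (3x3 intrinsics, pixels), "k1" (the pictures are not rectified: a ray, as slopes to the right and down, at radius r is drawn at 1 + k1 r^2 times it, then the intrinsics apply), "R" (3x3) and "t" (3): a world point X has camera coordinates R X + t. Camera axes: x right, y down, z forward; pixel columns grow to the right and rows downward; lengths in m; the calibration is good to about 2 mm. A picture is of the moment at which its call begins: read the wrist's pose just before it. camera_params takes no time and is no camera call; for the wrist camera it gives the pose at the moment of the call.
- ctrl.sign_off(): hands the job in; it is judged then, once.
The state is a dict: "time": time; "qpos": joint angles; "dq": joint speeds; "joint_efforts": joint torques, N m; "eef_pos": TCP position; "tcp_rot": TCP orientation; "contact_force": force on the tool from outside, world axes, zero at the start; "wrist_torque": the same for the moment, N m; "opening": opening from 0.0 (shut) to 1.0 (fully open); "finger_force": force on a finger pad.
Only numpy, scipy, OpenCV 4.12 (cv2) and the standard library are available. Lean on these libraries where they do the work, as an engineer would, in place of code of your own. Each camera call takes 0.05 s, during which the arm holds its last target. There are 200 camera calls.

## Working session

There is one attempt and no reset: what is moved stays moved. The work goes in short steps, Python scripts to look and compute and a shell command to move; the robot and the scene stay as the last step left them, time stands still between calls to the robot, and variables do not carry over. Pictures are saved under pics/ and viewed, at most 10 in all, crops included, and the job is handed in when it is done.

```bash
ls; mkdir -p pics
cat > h.py <<'E'
import numpy as np,cv2
from scipy.spatial.transform import Rotation as R
from scipy.optimize import least_squares
from plant import monitor,eyes,ctrl
def proj(p,X):
    c=np.asarray(p['R'])@np.asarray(X).reshape(-1,3).T+np.asarray(p['t']).reshape(3,1)
    s=c[:2]/c[2]; s=s*(1+p['k1']*(s**2).sum(0)); K=np.asarray(p['K'])
    return (K[:2,:2]@s+K[:2,2:]).T
def ray(p,uv):
    K=np.asarray(p['K']); d=np.linalg.inv(K)@[uv[0],uv[1],1]; d=d[:2]; s=d.copy()
    for _ in range(30): s=d/(1+p['k1']*(s@s))
    Rm=np.asarray(p['R']); o=-Rm.T@np.asarray(p['t']).ravel(); v=Rm.T@np.r_[s,1]
    return o,v/np.linalg.norm(v)
def atz(p,uv,z):
    o,v=ray(p,uv); return o+v*(z-o[2])/v[2]
def tri(obs):
    A=np.zeros((3,3));b=np.zeros(3);L=[]
    for p,uv in obs:
        o,v=ray(p,uv);M=np.eye(3)-np.outer(v,v);A+=M;b+=M@o;L.append((o,M))
    X=np.linalg.solve(A,b); return X,[round(float(np.linalg.norm(M@(X-o))),4) for o,M in L]
def snap(n):
    p=eyes.camera_params(n);im=eyes.read_camera(n);return p,im
def save(f,im,s=1):
    cv2.imwrite(f,cv2.resize(im[:,:,::-1],None,fx=s,fy=s,interpolation=cv2.INTER_CUBIC))
def delta(pos,rot):
    "row numbers from current pose to (pos, R)"
    st=monitor.get_state();R0=R.from_quat(st['tcp_rot'])
    return np.round(R0.inv().apply(np.asarray(pos)-st['eef_pos'])/0.4,4),np.round((R0.inv()*rot).as_rotvec()/np.pi,4)
E
python3 - <<'E'
from h import *
import pickle
D={n:snap(n) for n in('scene','top','wrist')}
pickle.dump(D,open('d0.pkl','wb'))
for n in('scene','top','wrist'): 
    save(f'pics/{n}0.png',D[n][1],1.25); p=D[n][0]; print(n,-np.array(p['R']).T@p['t'],np.array(p['R'])[2],p['K'][0],p['k1'])
s=monitor.get_state();print(s)
E
```

```text
pics
scene [ 1.41534771 -0.25433548  0.79447464] [-0.76230604  0.23673787 -0.6023659 ] [438.7679403    0.         316.92079104] -0.007787074094255544
top [0.35501188 0.04178686 1.21789438] [ 0.17818353 -0.0182517  -0.98382799] [445.32184469   0.         324.55755273] -0.06594328870223991
wrist [ 0.26424073 -0.62661524  0.37264111] [-0.27843343 -0.08033144 -0.95709022] [310.55642158   0.         318.76655669] -0.02893736416484579
{'time': 0.15, 'qpos': array([-1.43099772e+00,  2.86999605e-01,  1.57782790e+00, -1.13565338e-05,
        1.27861495e+00, -1.49999987e-01]), 'dq': array([ 0.00116455, -0.00105507, -0.00579004,  0.00024006,  0.00045341,
       -0.00049419]), 'joint_efforts': array([ 9.58916899e-04, -4.06604970e+01, -2.93142629e+01, -1.40003035e-04,
        3.95466530e-03, -6.47534549e-06]), 'eef_pos': array([ 0.192838  , -0.64631227,  0.21734694]), 'tcp_rot': array([ 9.89519792e-01,  1.44394344e-01, -7.18397001e-07, -9.24919290e-04]), 'contact_force': array([-0.17879011,  0.26635555, -0.68418816]), 'wrist_torque': array([-0.00620376,  0.03659042, -0.01036914]), 'finger_force': 0.0, 'opening': 1.004779365083258}
```

View pics/scene0.png

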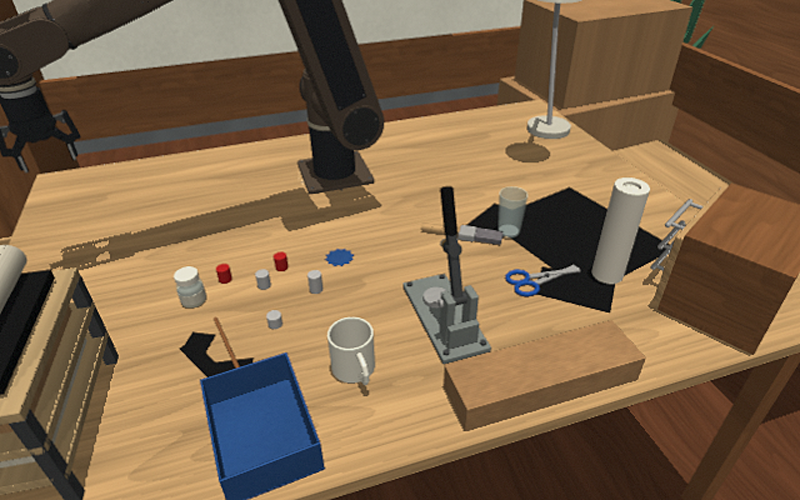

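View pics/top0.png

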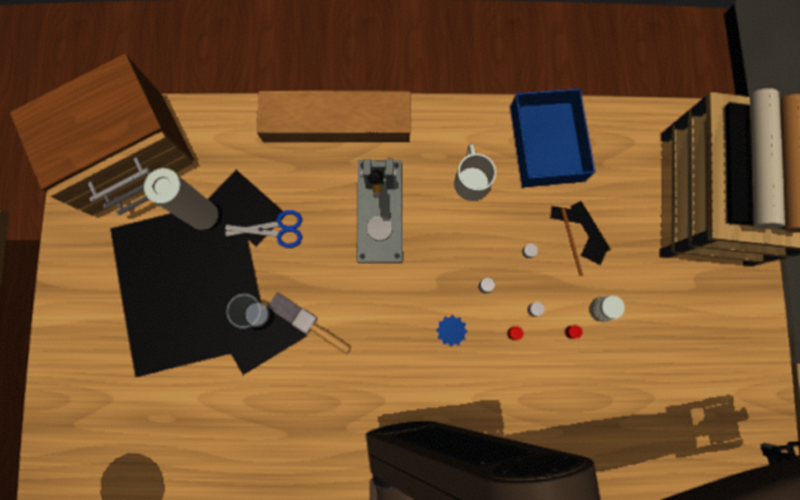

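The scene picture shows three grey spacers at about (263,279), (315,281) and (274,320), with red look-alikes at (223,273) and (280,261). The top view shows the same greys at (537,309), (487,285) and (530,250). The press anvil is at top (379,228) and scene (433,297), with its front facing the robot. One enlarged crop of each view follows.

Run:
```python
from h import *
import pickle
D=pickle.load(open('d0.pkl','rb'))
s=D['scene'][1][195:275,165:275]; t=D['top'][1][185:285,370:450]
save('pics/crA.png',s,7)          # scene (165,195) x7
t2=D['top'][1][120:280,280:440]
save('pics/crB.png',t2,3.75) # top (280,120) x3.75
s2=D['scene'][1][145:295,315:405]
a=cv2.resize(t2,None,fx=3.75,fy=3.75,interpolation=cv2.INTER_CUBIC)
b=cv2.resize(s2[:,:50*0+90],None,fx=4,fy=4,interpolation=cv2.INTER_CUBIC)
save('pics/crC.png',b)
```

```text
(no output)
```

View pics/crA.png

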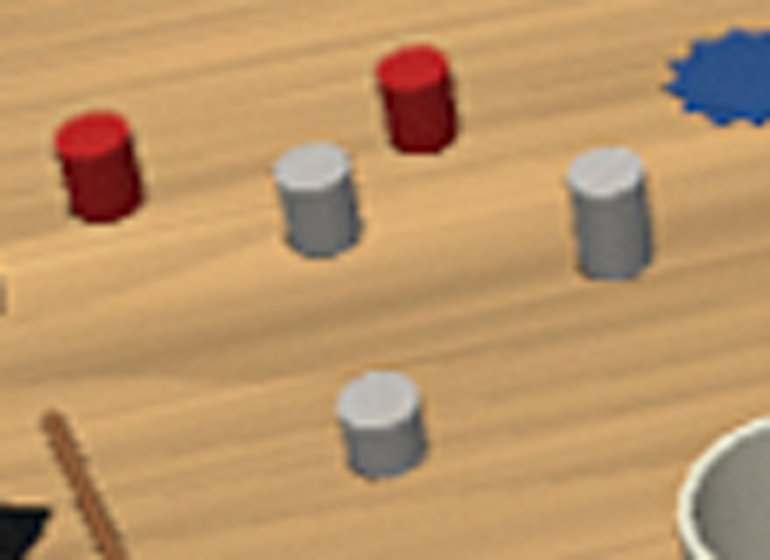

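View pics/crB.png

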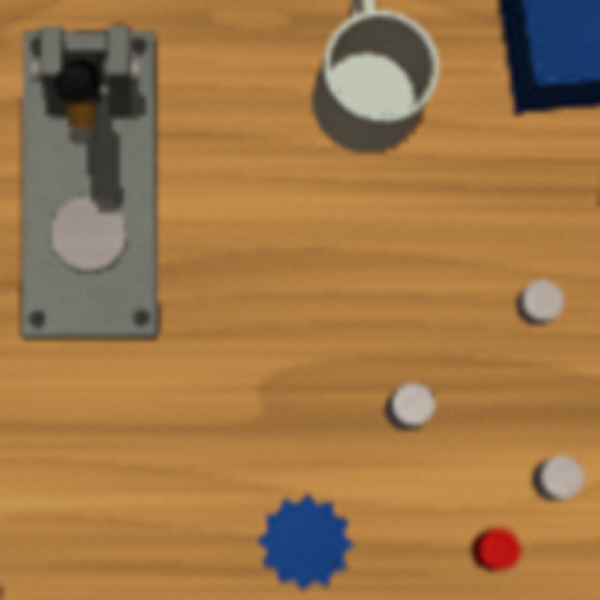

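View pics/crC.png

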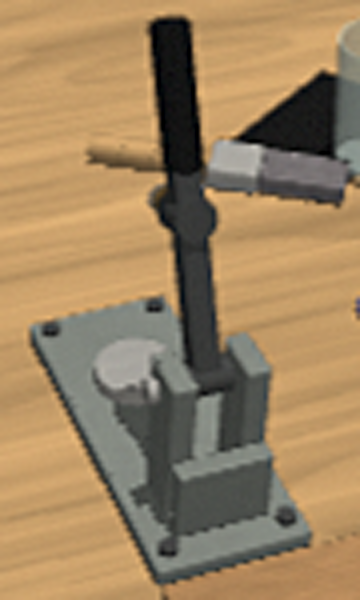

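Crop A shows the mid spacer's top face at (312,166), the tall one at (606,172), the low one at (380,400), and the reds at (97,133) and (413,67). In crop B the mid, tall and low top faces are at (561,477), (413,404) and (543,301), and the anvil is at (89,234). In crop C the anvil is at about (132,368). Next I triangulate these.

Run:
```python
from h import *
import pickle
D=pickle.load(open('d0.pkl','rb'));S=D['scene'][0];T=D['top'][0]
A=lambda x,y:((x+.5)/7-.5+165,(y+.5)/7-.5+195)
B=lambda x,y:((x+.5)/3.75-.5+280,(y+.5)/3.75-.5+120)
C=lambda x,y:((x+.5)/4-.5+315,(y+.5)/4-.5+145)
for n,a,b in(('mid',A(312,166),B(561,477)),('tall',A(606,172),B(413,404)),('low',A(380,400),B(543,301)),('anvil',C(132,368),B(89,234)),
 ('cornFR',C(33,330),B(157,338)),('cornFL',C(155,297),B(22,338)),('cornBL',C(312,540),B(22,32)),('cornBR',C(160,572),B(157,32)),('handle end',C(170,20),B(78,79))):
    X,e=tri([(S,a),(T,b)]);print(n,X.round(4),e)
print('anvil top z.024',atz(T,B(89,234),.024))
P=[atz(T,B(*c),.014) for c in((157,338),(22,338),(22,32),(157,32))]
for q in P: print(q.round(4))
f=(P[0]+P[1])/2;b=(P[2]+P[3])/2;x=(b-f)/np.linalg.norm(b-f);print('len',np.linalg.norm(b-f),np.linalg.norm(P[0]-P[1]),'yaw',np.arctan2(x[1],x[0]),'origin',f+.075*x,b-.16*x)
```

```text
mid [ 0.4429 -0.2611  0.0317] [0.0008, 0.0008]
tall [ 0.4947 -0.1543  0.0407] [0.0004, 0.0004]
low [ 0.5726 -0.2548  0.0224] [0.0002, 0.0002]
anvil [0.6225 0.076  0.0199] [0.0018, 0.0018]
cornFR [0.5485 0.029  0.005 ] [0.0013, 0.0013]
cornFL [0.5468 0.124  0.0079] [0.003, 0.003]
cornBL [0.7836 0.1289 0.0042] [0.0013, 0.0013]
cornBR [0.7825 0.0286 0.0107] [0.0013, 0.0013]
handle end [0.6516 0.0765 0.2996] [0.0004, 0.0004]
anvil top z.024 [0.62216508 0.07761737 0.024     ]
[0.5467 0.0279 0.014 ]
[0.5467 0.1264 0.014 ]
[0.7807 0.1294 0.014 ]
[0.7809 0.0274 0.014 ]
len 0.23409083180123913 0.09844750910662828 yaw 0.005457147632599781 origin [0.62172076 0.07754518 0.014     ] [0.62081161 0.07754022 0.014     ]
```

Heights come out 31.7, 40.7 and 22.4 mm. They are uniformly 3 to 4 mm low, but the order and spacing are right, so the mid spacer is at (0.443,-0.261). The anvil is at (0.622,0.077), the press yaw is about 0, and the lever is at about 1.24 rad. I choose a tilted grasp, leaning 38° with yaw 0.15, so the body clears the red look-alikes.

```bash
cat >> h.py <<'E'
def tool(tilt,yaw):
    t=np.radians(tilt);z=np.array([np.sin(t)*np.cos(yaw),np.sin(t)*np.sin(yaw),-np.cos(t)]);y=np.array([np.sin(yaw),-np.cos(yaw),0])
    return R.from_matrix(np.c_[np.cross(y,z),y,z])
E
python3 - <<'E'
from h import *
T=tool(38,.15);z=T.as_matrix()[:,2]
g=np.array([.443,-.261,.026]);print(g-.17*z,*delta(g-.17*z,T))
E
```

```text
[ 0.3395128  -0.27664056  0.15996183] [ 0.6155 -0.7806  0.1451] [-0.0153  0.2107  0.0427]
```

```bash
python3 -m handwheel '[[0.616,-0.78,0.0,-0.015,0.21,0.043,1],[0.616,-0.78,0.0,-0.015,0.21,0.043,1],[0.616,-0.78,0.0,-0.015,0.21,0.043,1],[0.616,-0.78,0.0,-0.015,0.21,0.043,1],[0.616,-0.78,0.0,-0.015,0.21,0.043,1],[0.616,-0.78,0.0,-0.015,0.21,0.043,1],[0.616,-0.78,0.0,-0.015,0.21,0.043,1],[0.616,-0.78,0.145,-0.015,0.21,0.043,1],[0.616,-0.78,0.145,-0.015,0.21,0.043,1],[0.616,-0.78,0.145,-0.015,0.21,0.043,1],[0.616,-0.78,0.145,-0.015,0.21,0.043,1],[0.616,-0.78,0.145,-0.015,0.21,0.043,1]]' 30
python3 - <<'E'
from h import *
p,im=snap('wrist');save('pics/w1.png',im,1.25);import pickle;pickle.dump((p,im),open('w1.pkl','wb'))
print(monitor.get_state()['qpos'])
T=tool(38,.15);z=T.as_matrix()[:,2]
g=np.array([.443,-.261,.026]);print(*delta(g-.17*z,T)); print('mid top predicted',proj(p,[.443,-.261,.035])*1.25)
E
```

```text
time: 1.65
eef_pos: [0.34, -0.2786, 0.162]
tcp_rot: [0.943, 0.071, 0.324, -0.023]
contact_force: [-0.2, -0.2, 0.3]
opening: 0.999
finger_force: 0.0
[-1.32220913 -0.37005533  2.42511933  0.73990749  1.1335514  -0.24285068]
[-0.0029 -0.0044  0.0029] [0.0009 0.0006 0.0003]
mid top predicted [[393.9264001  216.96559513]]
```

View pics/w1.png

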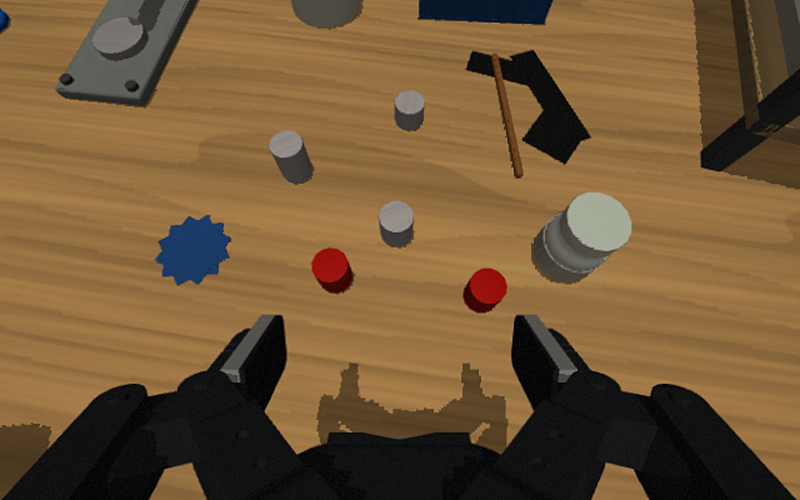

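The wrist view shows the mid spacer's top at (396.5,213) behind and between the reds at (332,270) and (486,290). The jar is at (598,222) and the anvil at (119,38).

Run:
```python
from h import *
import pickle
D=pickle.load(open('d0.pkl','rb'));S=D['scene'][0];T=D['top'][0];p,im=pickle.load(open('w1.pkl','rb'))
A=lambda x,y:((x+.5)/7-.5+165,(y+.5)/7-.5+195)
B=lambda x,y:((x+.5)/3.75-.5+280,(y+.5)/3.75-.5+120)
C=lambda x,y:((x+.5)/4-.5+315,(y+.5)/4-.5+145)
W=lambda x,y:((x+.5)/1.25-.5,(y+.5)/1.25-.5)
for n,a,b,w,z in(('mid',A(312,166),B(561,477),W(396.5,213),.035),('tall',A(606,172),B(413,404),W(286.5,144),.044),('low',A(380,400),B(543,301),W(409.5,103),.026),('anvil',C(132,368),B(89,234),W(119,38),.024)):
    X,e=tri([(S,a),(T,b),(p,w)]);print(n,X.round(4),e,[atz(q,u,z)[:2].round(4) for q,u in((S,a),(T,b),(p,w))])
```

```text
mid [ 0.4451 -0.2614  0.0342] [0.0006, 0.0027, 0.0024] [array([ 0.4468, -0.2619]), array([ 0.4428, -0.2595]), array([ 0.4471, -0.2625])]
tall [ 0.4957 -0.1548  0.0415] [0.0001, 0.0015, 0.0015] [array([ 0.4986, -0.1551]), array([ 0.4944, -0.1533]), array([ 0.4952, -0.1569])]
low [ 0.5734 -0.2552  0.0235] [0.0007, 0.001, 0.0013] [array([ 0.5766, -0.2546]), array([ 0.5719, -0.2542]), array([ 0.5723, -0.2564])]
anvil [0.6226 0.076  0.02  ] [0.0018, 0.0018, 0.0001] [array([0.6263, 0.0725]), array([0.6222, 0.0776]), array([0.6187, 0.0714])]
```

Run:
```python
from h import *
T=tool(38,.15);z=T.as_matrix()[:,2]
g=np.array([.4455,-.2615,.027]);print(*delta(g-.06*z,T),*delta(g,T))
```

```text
[ 0.0039 -0.0031  0.2796] [0.0009 0.0006 0.0003] [ 0.0042 -0.0035  0.4296] [0.0009 0.0006 0.0003]
```

```bash
python3 -m handwheel '[[0.004,-0.003,0.14,0.001,0.001,0,1],[0.004,-0.003,0.2,0.001,0.001,0,1],[0.004,-0.003,0.28,0.001,0.001,0,1],[0.004,-0.003,0.28,0.001,0.001,0,1],[0.004,-0.003,0.28,0.001,0.001,0,1],[0.004,-0.003,0.28,0.001,0.001,0,1]]' 30
python3 - <<'E'
from h import *
p,im=snap('wrist');save('pics/w2.png',im,1.25)
T=tool(38,.15);z=T.as_matrix()[:,2]
g=np.array([.4455,-.2615,.027]);print(monitor.get_state()['time'],*delta(g,T)); print('pred',proj(p,[[.4455,-.2615,.035],g])*1.25)
E
```

```text
time: 2.45
eef_pos: [0.409, -0.267, 0.0743]
tcp_rot: [0.943, 0.071, 0.325, -0.024]
contact_force: [0.2, 0.2, 0.0]
opening: 1.0
finger_force: 0.0
2.5 [-2.000e-04  1.000e-04  1.499e-01] [ 0.0001 -0.0005  0.0003]
pred [[396.299245   258.08608303]
 [396.36308036 262.69646463]]
```

View pics/w2.png

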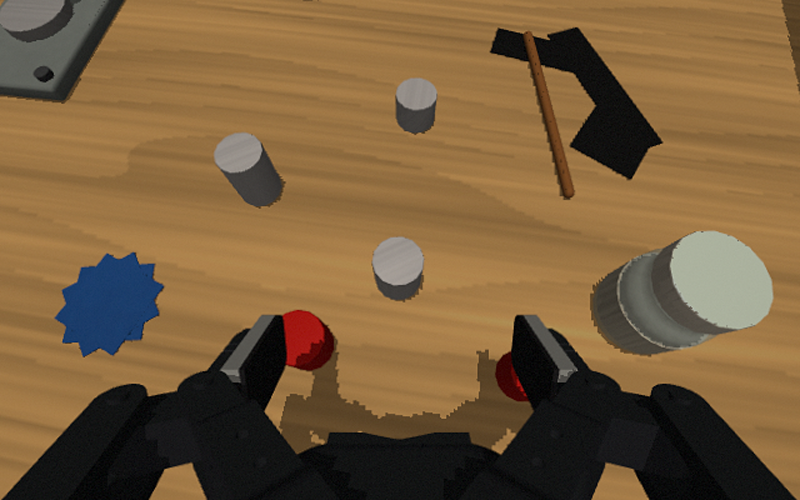

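The spacer top is at (398,261) against a prediction of (396,258), so the aim is within about 1.5 mm. The fingers clear the reds, so I go in and grip.

```bash
python3 -m handwheel '[[0,0,0.08,0,0,0,1],[0,0,0.147,0,0,0,1],[0,0,0.147,0,0,0,1],[0,0,0.147,0,0,0,1],[0,0,0.147,0,0,0,-1],[0,0,0.147,0,0,0,-1],[0,0,0.147,0,0,0,-1],[0,0,0.147,0,0,0,-1],[0,0,0.147,0,0,0,-1],[0,0,0.147,0,0,0,-1],[0,0,0.147,0,0,0,-1],[0,0,0.147,0,0,0,-1]]' 30
python3 - <<'E'
from h import *
T=tool(38,.15)
s=monitor.get_state();p=s['eef_pos'];print(p,s['contact_force'])
print(*delta(p+[0,0,.1],T)); T2=tool(38,0.005)
print(*delta([.48,.076,.14],T2))
E
```

```text
time: 4.0
eef_pos: [0.4452, -0.2615, 0.0278]
tcp_rot: [0.943, 0.071, 0.326, -0.024]
contact_force: [-3.0, -0.2, 5.6]
opening: -0.0
finger_force: 3.2
[ 0.44523725 -0.26148268  0.02775689] [-2.98338268 -0.20437467  5.55619656]
[ 0.1543  0.     -0.1967] [-0.0001 -0.0006  0.0002]
[ 0.3406 -0.821  -0.0897] [-0.0285 -0.0006  0.0366]
```

The opening is 0, so the grasp missed. I look again.

Run:
```python
from h import *
p,im=snap('wrist');save('pics/w3.png',im,1.25)
p,im=snap('scene');save('pics/s3.png',im[150:300,130:330],4)
```

```text
(no output)
```

View pics/w3.png

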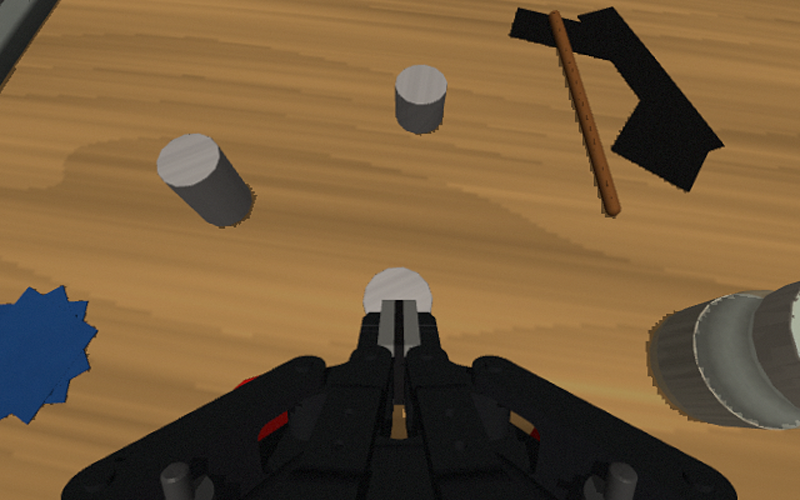

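Closed fingertips sit at (397,300), and the spacer's top is just ahead of them, centred near (398,299) and still upright. I locate it.

Run:
```python
from h import *
p=eyes.camera_params('wrist');s=monitor.get_state();print(s['eef_pos'],s['opening'],s['finger_force'],s['contact_force'])
print(atz(p,(398/1.25,298/1.25),.035),atz(p,(398/1.25,268/1.25),.035))
T=R.from_quat(s['tcp_rot']);print('tip',s['eef_pos']+T.apply([0,0,.019]),proj(p,s['eef_pos']+T.apply([[0,0,.019],[0,0,0],[0,0,.006]]))*1.25)
print('pred mid orig top',proj(p,[[.4455,-.2615,.035],[.4455+.0148,-.2593,.035]])*1.25)
```

```text
[ 0.44521969 -0.26147931  0.02774045] 0.0002900631676998692 3.1598571315407753 [-2.4994113  -0.31271666  4.82635321]
[ 0.4476389  -0.26216175  0.035     ] [ 0.46083155 -0.26016166  0.035     ]
tip [ 0.45681365 -0.25972181  0.01279082] [[395.91347551 290.04545997]
 [395.65146968 307.11664343]
 [395.74001247 301.34601437]]
pred mid orig top [[395.68399871 302.68297198]
 [395.85688095 268.86771883]]
```

View pics/s3.png

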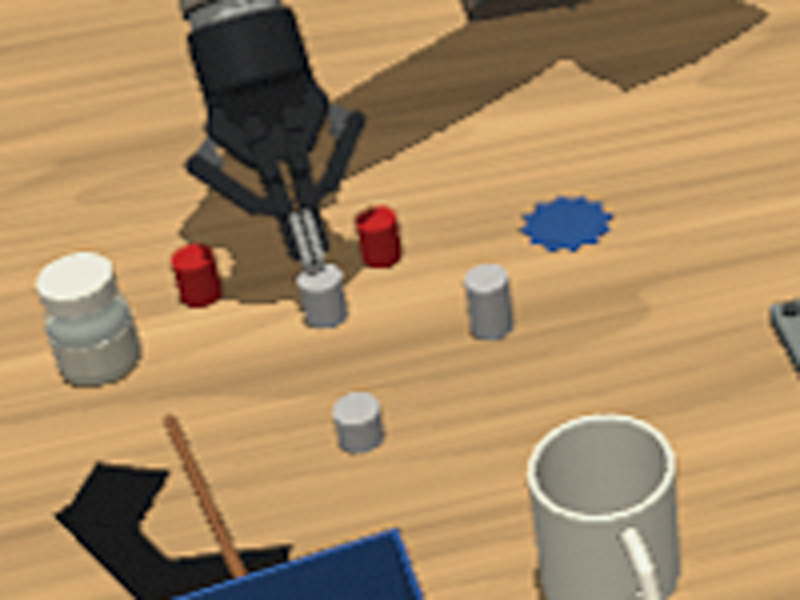

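Run:
```python
from h import *
p=eyes.camera_params('wrist');s=monitor.get_state();T=R.from_quat(s['tcp_rot'])
for z in(.019,.006,-.005,-.02):
  print(z,(proj(p,s['eef_pos']+T.apply([[.011,0,z],[0,0,z],[-.011,0,z]]))*1.25)[:,1].round(0), proj(p,s['eef_pos']+T.apply([[0,.0425,z],[0,-.0425,z]]))[:,0]*1.25)
S=eyes.camera_params('scene')
X,e=tri([(S,(317/4+130,268/4+150)),(p,(397/1.25,300/1.25))]);print(X,e,T.inv().apply(X-s['eef_pos']))
```

```text
0.019 [269. 290. 311.] [483.44744351 308.40127008]
0.006 [279. 301. 323.] [489.43323581 302.07356227]
-0.005 [288. 312. 335.] [495.19184601 295.98649629]
-0.02 [304. 330. 354.] [504.31612117 286.3428487 ]
[ 0.44586456 -0.26144784  0.03853749] [0.0006, 0.0006] [ 7.16906175e-03  6.75340249e-05 -8.09894324e-03]
```

By triangulation and by the contact on the spacer's top, the shut fingertips lie about 16 mm behind the reported TCP, not 19 mm ahead. The real grasp point is therefore about 35 mm back along the tool. The spacer has not moved (0.447,-0.262). I back off, open, and go in about 35 mm deeper.

```bash
cat >> h.py <<'E'
OFF=.035   # real grasp point lies this far behind the reported TCP
E
python3 -m handwheel '[[0,0,-0.1,0,0,0,-1],[0,0,-0.1,0,0,0,1],[0,0,-0.1,0,0,0,1],[0,0,-0.1,0,0,0,1],[0,0,-0.1,0,0,0,1],[0,0,-0.1,0,0,0,1],[0,0,-0.1,0,0,0,1]]' 30
python3 - <<'E'
from h import *
T=tool(38,.15);z=T.as_matrix()[:,2]
g=np.array([.4465,-.262,.027]);print(monitor.get_state()['opening'],*delta(g+OFF*z,T))
E
```

```text
time: 4.97
eef_pos: [0.4204, -0.264, 0.058]
tcp_rot: [0.943, 0.071, 0.325, -0.026]
contact_force: [0.2, -0.8, 0.0]
opening: 1.003
finger_force: 0.0
1.0026955427057143 [0.0036 0.0054 0.1886] [-0.0008 -0.0002 -0.0001]
```

```bash
python3 -m handwheel '[[0.003,0.003,0.07,0,0,0,1],[0.003,0.003,0.13,0,0,0,1],[0.003,0.003,0.188,0,0,0,1],[0.003,0.003,0.188,0,0,0,1],[0.003,0.003,0.188,0,0,0,0],[0.003,0.003,0.188,0,0,0,-1],[0.003,0.003,0.188,0,0,0,-1],[0.003,0.003,0.188,0,0,0,-1],[0.003,0.003,0.188,0,0,0,-1],[0.003,0.003,0.188,0,0,0,-1],[0.003,0.003,0.188,0,0,0,-1],[0.003,0.003,0.188,0,0,0,-1]]' 30
python3 - <<'E'
from h import *
T=tool(38,.15)
s=monitor.get_state();p=s['eef_pos'];print(p,s['opening'])
T2=tool(38,0.005);q=T2.as_matrix()[:,2]
print(*delta(p+[0,0,.09],T),*delta(np.array([.50,.076,.13])+OFF*q,T2))
E
```

```text
time: 6.48
eef_pos: [0.4676, -0.2586, 0.0005]
tcp_rot: [0.943, 0.071, 0.325, -0.025]
contact_force: [-4.2, 0.3, 6.3]
opening: 0.331
finger_force: 29.8
[ 0.46756723 -0.25863612  0.00049266] 0.331075445187071
[ 0.1388 -0.0002 -0.1771] [-0.0004 -0.0006  0.0002] [ 0.3611 -0.8072 -0.0399] [-0.0289 -0.0005  0.0365]
```

```bash
python3 -m handwheel '[[0.08,0,-0.1,0,0,0,-1],[0.139,0,-0.177,0,0,0,-1],[0.139,0,-0.177,0,0,0,-1],[0.25,-0.4,-0.11,-0.015,0,0.018,-1],[0.25,-0.4,-0.11,-0.015,0,0.018,-1],[0.25,-0.4,-0.11,-0.015,0,0.018,-1],[0.36,-0.807,-0.04,-0.029,0,0.037,-1],[0.36,-0.807,-0.04,-0.029,0,0.037,-1],[0.36,-0.807,-0.04,-0.029,0,0.037,-1],[0.36,-0.807,-0.04,-0.029,0,0.037,-1],[0.36,-0.807,-0.04,-0.029,0,0.037,-1],[0.36,-0.807,-0.04,-0.029,0,0.037,-1]]' 30
python3 - <<'E'
from h import *
import pickle
s=monitor.get_state();print(s['eef_pos'],s['opening'],s['finger_force'])
w=snap('wrist');pickle.dump(w,open('w4.pkl','wb'));save('pics/w4.png',w[1],1.25)
p=w[0];print(proj(p,[.6225,.076,.024])*1.25)
E
```

```text
time: 7.98
eef_pos: [0.5199, 0.0766, 0.0999]
tcp_rot: [0.946, 0.002, 0.324, -0.001]
contact_force: [-0.1, -0.6, -0.6]
opening: 0.325
finger_force: 30.1
[0.51993527 0.07662114 0.09987878] 0.32510034296574 30.147145986557007
[[398.46929242 188.44505584]]
```

View pics/w4.png

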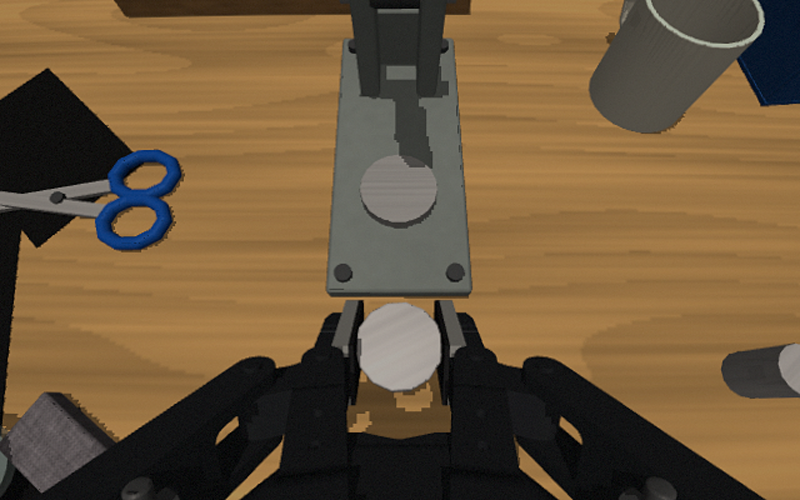

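The wrist view shows the anvil at (399,189), which agrees with the predicted (398.5,188.4). The held spacer's top is at (399.5,347), and it is centred between the pads.

Run:
```python
from h import *
import pickle
p,im=pickle.load(open('w4.pkl','rb'));W=lambda x,y:((x+.5)/1.25-.5,(y+.5)/1.25-.5)
s=monitor.get_state();e=s['eef_pos'];print(e)
sp=atz(p,W(399.5,347),e[2]-.0005+.035);av=atz(p,W(399,189),.024);print(sp,sp-e,av)
off=sp-e
av=np.array([.6220,.0760,0])
tgt=lambda h:np.array([av[0]-off[0],av[1]-off[1],h])
T2=tool(38,.005)
for h in(.036,.0255): print(tgt(h),*delta(tgt(h),T2))
```

```text
[0.52018569 0.07599675 0.10019258]
[0.49897785 0.07502891 0.13469258] [-0.02120784 -0.00096784  0.0345    ] [0.62215062 0.07570862 0.024     ]
[0.64320784 0.07696784 0.036     ] [ 0.1442 -0.0012  0.3155] [-0.0001  0.0006 -0.0008]
[0.64320784 0.07696784 0.0255    ] [ 0.1281 -0.0011  0.3362] [-0.0001  0.0006 -0.0008]
```

```bash
python3 -m handwheel '[[0.072,-0.001,0.16,0,0,0,-1],[0.144,-0.001,0.315,0,0,0,-1],[0.144,-0.001,0.315,0,0,0,-1],[0.144,-0.001,0.315,0,0,0,-1],[0.144,-0.001,0.315,0,0,0,-1],[0.136,-0.001,0.326,0,0,0,-1],[0.132,-0.001,0.332,0,0,0,-1],[0.132,-0.001,0.332,0,0,0,-1],[0.132,-0.001,0.332,0,0,0,-1]]' 30
python3 - <<'E'
from h import *
s=monitor.get_state();print(s['eef_pos'],s['contact_force'],s['finger_force'])
print(*delta([.6432,.0770,.0253],tool(38,.005)))
E
```

```text
time: 9.15
eef_pos: [0.6488, 0.073, 0.0607]
tcp_rot: [0.954, 0.004, 0.299, -0.009]
contact_force: [0.3, -0.4, -0.8]
opening: 0.33
finger_force: 30.1
[0.64877957 0.07301384 0.06066405] [ 0.34639277 -0.36799468 -0.81424437] 30.120424032211304
[-0.0618 -0.0089  0.0649] [-0.0052  0.018  -0.0006]
```

```bash
python3 -m handwheel '[[0,0,0,0,0,0,-1]]'
python3 - <<'E'
from h import *
s=monitor.get_state();print(s['eef_pos'],s['qpos'].round(3),s['dq'].round(3))
print(*delta([.6432,.0770,.0253],tool(38,.005)))
E
```

```text
time: 9.28
eef_pos: [0.6488, 0.073, 0.0606]
tcp_rot: [0.954, 0.004, 0.299, -0.009]
contact_force: [-0.0, 0.6, -0.6]
opening: 0.33
finger_force: 30.1
[0.64882151 0.07303384 0.060592  ] [-0.066  0.189  2.118  0.245  0.238  1.275] [ 0.001  0.003 -0.001  0.002  0.001  0.   ]
[-0.0618 -0.0088  0.0647] [-0.0053  0.018  -0.0006]
```

Joint 5 sits at its lower limit (0.24), so that yaw is unreachable this low. The spacer is round, so I yaw the tool by about 0.5 rad to open the wrist bend.

```bash
cat >> h.py <<'E'
OFFT=tool(38,.005).inv().apply([-.0212,-.001,-.0005])  # spacer bottom centre in tool frame
E
python3 - <<'E'
from h import *
T=tool(38,.5)
for B in([.595,.070,.065],[.622,.076,.036]):
    print(*delta(np.array(B)-T.apply(OFFT),T))
E
```

```text
[-0.0662 -0.0211 -0.0605] [ 0.0883  0.0165 -0.1274]
[-0.052  -0.0342  0.0378] [ 0.0883  0.0165 -0.1274]
```

```bash
python3 -m handwheel '[[-0.066,-0.01,-0.06,0.03,0.006,-0.04,-1],[-0.066,-0.021,-0.06,0.088,0.0165,-0.127,-1],[-0.066,-0.021,-0.06,0.088,0.0165,-0.127,-1],[-0.066,-0.021,-0.06,0.088,0.0165,-0.127,-1],[-0.066,-0.021,-0.06,0.088,0.0165,-0.127,-1],[-0.066,-0.021,-0.06,0.088,0.0165,-0.127,-1],[-0.066,-0.021,-0.06,0.088,0.0165,-0.127,-1],[-0.066,-0.021,-0.06,0.088,0.0165,-0.127,-1]]' 30
python3 - <<'E'
from h import *
s=monitor.get_state();print(s['eef_pos'],s['qpos'].round(3),s['dq'].round(3),s['finger_force'])
T=tool(38,.5)
for B in([.595,.070,.065],[.622,.076,.036],[.622,.076,.0245]):
    print(*delta(np.array(B)-T.apply(OFFT),T))
E
```

```text
time: 10.28
eef_pos: [0.6133, 0.0812, 0.0653]
tcp_rot: [0.916, 0.233, 0.315, -0.08]
contact_force: [-0.5, 0.2, -1.2]
opening: 0.331
finger_force: 30.1
[0.61326031 0.08117943 0.06526095] [-0.207  0.131  2.195  1.006  0.492  0.032] [ 0.003 -0.001  0.001  0.003 -0.    -0.005] 30.099779963493347
[ 0.      0.0004 -0.0007] [ 0.0003  0.0001 -0.0004]
[0.0078 0.0195 0.0973] [ 0.0003  0.0001 -0.0004]
[-0.0099  0.0195  0.12  ] [ 0.0003  0.0001 -0.0004]
```

```bash
python3 -m handwheel '[[0.008,0.0195,0.097,0,0,0,-1],[0.008,0.0195,0.097,0,0,0,-1],[-0.002,0.0195,0.11,0,0,0,-1],[-0.006,0.0195,0.115,0,0,0,-1],[-0.008,0.0195,0.1175,0,0,0,-1],[-0.008,0.0195,0.1175,0,0,0,-1],[-0.008,0.0195,0.1175,0,0,0,-1]]' 30
python3 - <<'E'
from h import *
s=monitor.get_state();print(s['eef_pos'],s['qpos'].round(3),s['contact_force'])
T=tool(38,.5)
print('bottom',s['eef_pos']+R.from_quat(s['tcp_rot']).apply(OFFT),*delta(np.array([.622,.076,.0245])-T.apply(OFFT),T))
p,im=snap('wrist');import pickle;pickle.dump((p,im),open('w5.pkl','wb'))
print('anvil pred',proj(p,[.622,.076,.024]),'spacer top pred',proj(p,s['eef_pos']+R.from_quat(s['tcp_rot']).apply(OFFT)+[0,0,.035]))
E
```

```text
time: 11.15
eef_pos: [0.6404, 0.0865, 0.0267]
tcp_rot: [0.916, 0.233, 0.316, -0.08]
contact_force: [0.4, 0.4, 0.1]
opening: 0.328
finger_force: 30.1
[0.64041334 0.08646827 0.02670333] [-0.185  0.263  2.133  1.131  0.444 -0.09 ] [0.39107074 0.35250546 0.07811298]
bottom [0.6222118  0.0755533  0.02619581] [-0.0026 -0.0013  0.0034] [ 0.0004 -0.0001 -0.0004]
anvil pred [[317.15718187 285.17560022]] spacer top pred [[317.87628303 276.46228218]]
```

```bash
for i in 1; do python3 -m handwheel '[[-0.0015,0,0.002,0,0,0,-1],[-0.0030,0,0.004,0,0,0,-1],[-0.0030,0,0.004,0,0,0,-1],[-0.0030,0,0.004,0,0,0,-1]]'; done
```

```text
time: 11.7
eef_pos: [0.6405, 0.0866, 0.0245]
tcp_rot: [0.916, 0.233, 0.316, -0.08]
contact_force: [-0.2, -1.1, 1.5]
opening: 0.329
finger_force: 30.4
```

```bash
python3 -m handwheel '[[-0.0015,0,0.002,0,0,0,-1],[-0.0015,0,0.002,0,0,0,-1],[-0.0015,0,0.002,0,0,0,-1]]'
```

```text
time: 12.08
eef_pos: [0.641, 0.0867, 0.0245]
tcp_rot: [0.916, 0.233, 0.316, -0.081]
contact_force: [-3.0, -1.0, 5.7]
opening: 0.326
finger_force: 31.0
```

```bash
python3 -m handwheel '[[0.001,0,-0.0015,0,0,0,-0.2],[0.001,0,-0.0015,0,0,0,0],[0.001,0,-0.0015,0,0,0,0.4],[0.001,0,-0.0015,0,0,0,0.6],[0.001,0,-0.0015,0,0,0,0.6],[0.001,0,-0.06,0,0,0,0.6],[0.001,0,-0.15,0,0,0,0.6],[0.001,0,-0.25,0,0,0,0.6],[0.001,0,-0.35,0,0,0,0.6],[0.001,0,-0.35,0,0,0,0.6],[0.001,0,-0.35,0,0,0,0.6]]' 30
python3 - <<'E'
from h import *
import pickle
w=snap('wrist');s=snap('scene');t=snap('top');pickle.dump((w,s,t),open('w6.pkl','wb'))
D=pickle.load(open('d0.pkl','rb'))
save('pics/w6.png',w[1],1.25)
p,im=w;X=np.array([.622,.076,.059]);u=proj(p,X)[0];print('pred top',u,'anvil',proj(p,[.622,.076,.024]))
g=im.astype(int);sat=g.max(2)-g.min(2);m=((sat<25)&(g.mean(2)>130)).astype(np.uint8)
n,l,st,c=cv2.connectedComponentsWithStats(m)
for i in range(1,n):
    if st[i,4]>60 and np.hypot(*(c[i]-u))<80: print(c[i].round(1),st[i],atz(p,c[i],.059).round(4))
E
```

```text
time: 13.45
eef_pos: [0.5648, 0.0456, 0.1334]
tcp_rot: [0.916, 0.233, 0.315, -0.08]
contact_force: [-0.6, 0.0, -0.9]
opening: 0.802
finger_force: 0.0
pred top [318.1120878  188.73266641] anvil [[318.22242752 203.04586045]]
[317.9 200.5] [ 291  173   57   57 1868] [0.6126 0.0711 0.059 ]
```

Run:
```python
from h import *
import pickle
(p,im),_,_=pickle.load(open('w6.pkl','rb'))
g=im.mean(2).astype(int)
for r in range(160,240,4): print(r,' '.join('%3d'%g[r,c] for c in range(280,358,3)))
a=np.linspace(0,2*np.pi,60)
for nm,rad,z in(('top',.015,.059),('bot',.015,.024),('anv',.028,.024)):
    q=proj(p,np.c_[.622+rad*np.cos(a),.076+rad*np.sin(a),0*a+z]);print(nm,q.min(0).round(),q.max(0).round())
```

```text
160 129 125 122 120  98 114 113 116 114 114 113 114 112 112 112 113 112 110 110 109 116  59  62  61  61  63
164 132 130 133 105 114 112 113 115 113 112 113 114 113 112 111 113 112 112 109 112  60  63  64  61  62  62
168 131 131 104 111 110 111 112 111 111 113 112 113 113 113 112 112 112 112 110 112  78  63  63  61  62  61
172 129 111 112 113 114 113 110 112 112 114 113 111 116 115 115 108 111 111 111 115  62  63  63  65  64  65
176 123 109 112 111 111 112 113 112 111 113 162 161 160 156 151 154 159 113 114  60  65  64  63  63  65  65
180 103 112 112 113 115 114 114 109 134 163 157 151 154 158 157 155 155 159 119  61  63  63  64  64  63  65
184 111 111 114 114 113 113 130 134 153 155 162 157 156 157 161 160 160 159 166  74  76  64  65  63  63  65
188 114 114 115 113 112 135 141 136 161 156 158 161 161 161 163 165 164 163 162  80  78  76  65  65  60  63
192 114 113 115 114 115 139 133 137 164 161 164 163 166 165 164 164 164 162 161  86  73  77  63  63  64  58
196 112 114 115 112 142 137 134 143 110 167 166 163 165 164 165 161 159 164 122 138 140 138 143  61  61 114
200 111 115 116 112 
[... 443 characters left out ...]
 142 142 142 145  66  75  68  63  78 152 150 139 141 146 149 111 115 115 115
220 111 112 112 112 115  96 123 142 143 144 143 143 145 143 139 143 141 146 144 145 133  94 114 115 115 116
224 111 110 112 113 111 115 120  68 146 149 144 144 142 144 145 143 144 143 142  63  56 114 116 116 113 114
228 112 115 112 113 111 115 113 115  62  55  99 140 145 147 145 141 105  55 109 116 115 116 112 115 115 115
232 114 115 113 113 115 114 114 113 113 113  86 119 106  81  68 108 116 113 114 113 115 113 112 113 114 113
236 113 114 112 114 113 112 111 112 111 114 115 114 113 115 114 114 113 112 115 115 114 115 115 115 113 112
top [300. 173.] [336. 205.]
bot [302. 189.] [334. 218.]
anv [289. 176.] [348. 232.]
```

The spacer stands upright on the anvil, with its top at columns 303–335 and rows 173–204 as predicted. Next I shut the fingers, point them down, and go over the lever to push it from behind.

```bash
cat >> h.py <<'E'
def lev(th,rho=.18,tip=.017,c=.011):
    d=np.array([-np.cos(th),0,np.sin(th)]);n=np.array([np.sin(th),0,np.cos(th)])
    return np.array([.722,.0765,.1])+rho*d+.012*n+[c,0,-tip]
E
python3 - <<'E'
from h import *
T=tool(0,0)
for P in([.50,.0765,.36],[.72,.0765,.36],[.715,.0765,lev(1.24)[2]]): print(P,*delta(P,T))
E
```

```text
[0.5, 0.0765, 0.36] [ 0.2665 -0.1452 -0.5138] [-0.0531 -0.2058  0.1526]
[0.72, 0.0765, 0.36] [ 0.6481  0.1179 -0.2177] [-0.0531 -0.2058  0.1526]
[0.715, 0.0765, np.float64(0.25713867531418233)] [ 0.4816  0.1125 -0.0214] [-0.0531 -0.2058  0.1526]
```

```bash
python3 -m handwheel '[[0.2665,-0.145,-0.514,-0.02,-0.07,0.05,-1],[0.2665,-0.145,-0.514,-0.04,-0.15,0.11,-1],[0.2665,-0.145,-0.514,-0.053,-0.206,0.153,-1],[0.2665,-0.145,-0.514,-0.053,-0.206,0.153,-1],[0.2665,-0.145,-0.514,-0.053,-0.206,0.153,-1],[0.2665,-0.145,-0.514,-0.053,-0.206,0.153,-1],[0.2665,-0.145,-0.514,-0.053,-0.206,0.153,-1],[0.2665,-0.145,-0.514,-0.053,-0.206,0.153,-1],[0.2665,-0.145,-0.514,-0.053,-0.206,0.153,-1]]' 30
python3 - <<'E'
from h import *
s=monitor.get_state();print(s['qpos'].round(3),s['dq'].round(2))
T=tool(0,0)
for P in([.50,.0765,.36],[.72,.0765,.36],[.715,.0765,lev(1.24)[2]]): print(P,*delta(P,T))
E
```

```text
time: 14.72
eef_pos: [0.4992, 0.0759, 0.36]
tcp_rot: [1.0, -0.001, -0.0, -0.0]
contact_force: [-0.4, 0.3, 0.3]
opening: 0.0
finger_force: 0.0
[-0.05  -0.171  1.801  0.     1.511  1.522] [-0.   -0.01 -0.01 -0.    0.    0.  ]
[0.5, 0.0765, 0.36] [ 0.002  -0.0014 -0.0001] [-0.      0.0001 -0.0004]
[0.72, 0.0765, 0.36] [ 5.52e-01 -2.10e-03 -3.00e-04] [-0.      0.0001 -0.0004]
[0.715, 0.0765, np.float64(0.25713867531418233)] [ 0.5395 -0.0021  0.2569] [-0.      0.0001 -0.0004]
```

```bash
python3 -m handwheel '[[0.15,0,0,0,0,0,-1],[0.3,0,0,0,0,0,-1],[0.45,0,0,0,0,0,-1],[0.552,-0.001,0,0,0,0,-1],[0.552,-0.001,0,0,0,0,-1],[0.545,-0.001,0.1,0,0,0,-1],[0.54,-0.001,0.2,0,0,0,-1],[0.54,-0.001,0.257,0,0,0,-1],[0.54,-0.001,0.257,0,0,0,-1],[0.54,-0.001,0.257,0,0,0,-1]]' 30
python3 - <<'E'
from h import *
T=tool(0,0)
for t in(1.24,1.15,1.05,.95,.85,.75,.65,.55,.45,.4,.35): print(t,lev(t).round(4),delta(lev(t),T)[0])
E
```

```text
time: 15.98
eef_pos: [0.7161, 0.0761, 0.2612]
tcp_rot: [1.0, -0.001, 0.002, 0.0]
contact_force: [0.4, -0.4, 0.6]
opening: 0.003
finger_force: 0.0
1.24 [0.6859 0.0765 0.2571] [-0.0756 -0.0009  0.0099]
1.15 [0.6704 0.0765 0.2522] [-0.1143 -0.0009  0.0221]
1.05 [0.6538 0.0765 0.2451] [-0.1558 -0.0008  0.0396]
0.95 [0.6381 0.0765 0.2364] [-0.1954 -0.0008  0.0612]
0.85 [0.6232 0.0765 0.2262] [-0.2326 -0.0007  0.0867]
0.75 [0.6095 0.0765 0.2145] [-0.2671 -0.0007  0.1157]
0.65 [0.597  0.0765 0.2015] [-0.2985 -0.0007  0.148 ]
0.55 [0.5858 0.0765 0.1873] [-0.3265 -0.0006  0.1833]
0.45 [0.5761 0.0765 0.1721] [-0.3509 -0.0006  0.2213]
0.4 [0.5719 0.0765 0.1641] [-0.3616 -0.0006  0.2411]
0.35 [0.568  0.0765 0.156 ] [-0.3714 -0.0006  0.2614]
```

```bash
python3 -m handwheel '[[-0.04,0,0.005,0,0,0,-1],[-0.075,0,0.01,0,0,0,-1],[-0.095,0,0.016,0,0,0,-1],[-0.114,0,0.022,0,0,0,-1],[-0.135,0,0.03,0,0,0,-1],[-0.156,0,0.04,0,0,0,-1],[-0.176,0,0.05,0,0,0,-1],[-0.195,0,0.061,0,0,0,-1]]'
python3 - <<'E'
from h import *
T=tool(0,0)
for t in(.95,.85,.75,.65,.55,.45,.4,.35): print(t,delta(lev(t),T)[0])
E
```

```text
time: 16.98
eef_pos: [0.638, 0.076, 0.2356]
tcp_rot: [1.0, -0.001, 0.002, 0.0]
contact_force: [2.1, -0.3, 4.7]
opening: 0.001
finger_force: 2.3
0.95 [ 0.0002 -0.0012 -0.002 ]
0.85 [-0.037  -0.0011  0.0235]
0.75 [-0.0715 -0.0011  0.0526]
0.65 [-0.1028 -0.0011  0.085 ]
0.55 [-0.1308 -0.0011  0.1203]
0.45 [-0.1551 -0.0011  0.1583]
0.4 [-0.1658 -0.0011  0.1781]
0.35 [-0.1756 -0.0011  0.1985]
```

```bash
python3 -m handwheel '[[-0.019,0,0.011,0,0,0,-1],[-0.037,0,0.024,0,0,0,-1],[-0.054,0,0.038,0,0,0,-1],[-0.0715,0,0.053,0,0,0,-1],[-0.087,0,0.069,0,0,0,-1],[-0.103,0,0.085,0,0,0,-1],[-0.117,0,0.102,0,0,0,-1],[-0.131,0,0.12,0,0,0,-1],[-0.143,0,0.139,0,0,0,-1],[-0.155,0,0.158,0,0,0,-1],[-0.155,0,0.158,0,0,0,-1]]'
python3 - <<'E'
from h import *
T=tool(0,0)
for t in(.45,.4,.35,.3,.25,.22,.19,.16,.13,.1,.07): print(t,lev(t).round(4),delta(lev(t),T)[0])
E
```

```text
time: 18.35
eef_pos: [0.5746, 0.0768, 0.1697]
tcp_rot: [1.0, -0.001, -0.001, -0.0]
contact_force: [0.5, -0.0, 0.1]
opening: -0.001
finger_force: 0.2
0.45 [0.5761 0.0765 0.1721] [ 0.0039  0.0008 -0.0059]
0.4 [0.5719 0.0765 0.1641] [-0.0067  0.0009  0.014 ]
0.35 [0.568  0.0765 0.156 ] [-0.0162  0.0009  0.0344]
0.3 [0.5646 0.0765 0.1477] [-0.0248  0.0009  0.0553]
0.25 [0.5616 0.0765 0.1392] [-0.0323  0.0009  0.0765]
0.22 [0.56   0.0765 0.134 ] [-0.0363  0.001   0.0895]
0.19 [0.5585 0.0765 0.1288] [-0.0399  0.001   0.1025]
0.16 [0.5572 0.0765 0.1235] [-0.0431  0.001   0.1157]
0.13 [0.5561 0.0765 0.1182] [-0.0459  0.001   0.1289]
0.1 [0.5551 0.0765 0.1129] [-0.0483  0.001   0.1422]
0.07 [0.5543 0.0765 0.1076] [-0.0503  0.001   0.1556]
```

```bash
python3 -m handwheel '[[-0.007,0,0.014,0,0,0,-1],[-0.016,0,0.034,0,0,0,-1],[-0.025,0,0.055,0,0,0,-1],[-0.032,0,0.0765,0,0,0,-1],[-0.036,0,0.0895,0,0,0,-1],[-0.039,0,0.098,0,0,0,-1],[-0.04,0,0.103,0,0,0,-1],[-0.041,0,0.108,0,0,0,-1]]'
for i in 1 2; do python3 -m handwheel '[[0,0,0.002,0,0,0,-1],[0,0,0.004,0,0,0,-1]]'; done
```

```text
time: 19.35
eef_pos: [0.5597, 0.0765, 0.1279]
tcp_rot: [1.0, -0.001, 0.001, 0.0]
contact_force: [-2.0, 0.7, 4.2]
opening: -0.0
finger_force: 1.8
time: 19.6
eef_pos: [0.5598, 0.0763, 0.1264]
tcp_rot: [1.0, -0.001, 0.001, 0.0]
contact_force: [-1.0, 0.2, 3.9]
opening: -0.003
finger_force: 1.8
time: 19.85
eef_pos: [0.5598, 0.0762, 0.1247]
tcp_rot: [1.0, -0.001, 0.001, 0.0]
contact_force: [-2.1, 0.3, 4.9]
opening: -0.001
finger_force: 1.8
```

```bash
H='python3 -m handwheel'; f(){ grep -E 'eef|contact'; }
$H '[[0,0,0.002,0,0,0,-1],[0,0,0.004,0,0,0,-1],[0,0,0.006,0,0,0,-1],[0,0,0.008,0,0,0,-1]]'|f
$H '[[0,0,0.002,0,0,0,-1],[0,0,0.004,0,0,0,-1],[0,0,0.006,0,0,0,-1],[0,0,0.008,0,0,0,-1]]'|f
$H '[[0,0,0.002,0,0,0,-1],[0,0,0.004,0,0,0,-1]]'|f
$H '[[0,0,0.002,0,0,0,-1],[0,0,0.004,0,0,0,-1]]'|f
```

```text
eef_pos: [0.5598, 0.0763, 0.1215]
contact_force: [-1.7, 0.6, 4.2]
eef_pos: [0.5599, 0.0763, 0.1183]
contact_force: [-2.9, 0.4, 3.7]
eef_pos: [0.5599, 0.0764, 0.1167]
contact_force: [-2.8, 0.0, 5.2]
eef_pos: [0.5598, 0.0764, 0.1151]
contact_force: [-2.4, -0.1, 3.6]
```

```bash
H='python3 -m handwheel'; f(){ grep -E 'eef|contact'; }
$H '[[0,0,0.002,0,0,0,-1],[0,0,0.004,0,0,0,-1]]'|f
$H '[[0,0,0.002,0,0,0,-1],[0,0,0.004,0,0,0,-1]]'|f
$H '[[0,0,0.002,0,0,0,-1],[0,0,0.004,0,0,0,-1]]'|f
```

```text
eef_pos: [0.5598, 0.0764, 0.1135]
contact_force: [-1.1, -0.8, 3.2]
eef_pos: [0.5599, 0.0764, 0.1119]
contact_force: [-2.4, -0.9, 4.2]
eef_pos: [0.5599, 0.0764, 0.1103]
contact_force: [-1.9, -0.1, 2.9]
```

```bash
H='python3 -m handwheel'; f(){ grep -E 'eef|contact'; }
$H '[[0,0,0.002,0,0,0,-1],[0,0,0.004,0,0,0,-1]]'|f
$H '[[0,0,0.002,0,0,0,-1],[0,0,0.004,0,0,0,-1]]'|f
```

```text
eef_pos: [0.5599, 0.0764, 0.1087]
contact_force: [-2.4, -0.5, 4.7]
eef_pos: [0.5599, 0.0764, 0.1071]
contact_force: [-2.6, 0.6, 4.2]
```

```bash
H='python3 -m handwheel'; f(){ grep -E 'eef|contact'; }
$H '[[0,0,0.002,0,0,0,-1],[0,0,0.004,0,0,0,-1]]'|f
$H '[[0,0,0.002,0,0,0,-1],[0,0,0.004,0,0,0,-1]]'|f
$H '[[0,0,0.002,0,0,0,-1],[0,0,0.004,0,0,0,-1]]'|f
```

```text
eef_pos: [0.5599, 0.0764, 0.1055]
contact_force: [-2.5, 0.5, 4.5]
eef_pos: [0.5599, 0.0764, 0.1039]
contact_force: [-2.3, -0.3, 3.8]
eef_pos: [0.5598, 0.0764, 0.1023]
contact_force: [-2.3, -0.0, 5.2]
```

Run:
```python
from h import *
import pickle
w=snap('scene');pickle.dump(w,open('s7.pkl','wb'));p,im=w
# handle end and arm line: print dark mask extents; foot region projection
for n,X in(('spacer top',[.622,.076,.059]),('anvil',[.622,.076,.024]),('mount th=.1',[.6225,.0765,.110]),('hinge',[.722,.0765,.1]),('handle end .1',[.722-.213,.0765,.1213])): print(n,proj(p,X).round(1))
u=proj(p,[.622,.076,.07])[0].astype(int)
g=im.mean(2).astype(int)
for r in range(u[1]-22,u[1]+26,2): print(r,' '.join('%3d'%g[r,c] for c in range(u[0]-30,u[0]+30,3)))
```

```text
spacer top [[348.7 225.1]]
anvil [[348.3 235.3]]
mount th=.1 [[349.5 209.6]]
hinge [[364.9 238.1]]
handle end .1 [[334.2 181.3]]
199  83  88  88  93  96  88 117   9  17   3 179 165 166 163 158 159 166 165 161 159
201  93  95  99  96  95  89 172   0  13  13 113 159 156 158 164 159 158 158 157 152
203  96  90  91  91  92  91 117  22  12   7  49 168 158 159 160 155 151 146 146 144
205  90  90  91  89  86  88  85  68  14  74  73 154 159 151 146 142 143 147 149 152
207  84  85  85  89  91  90  86  92   3  73  73  69 107 153 154 158 157 159 159 163
209  91  92  89  85  86  89  85  82  64  65  73  72  61 163 160 161 161 163 164 168
211  85  88  87  85  79  78  82  89  94  28  77  74  37 167 163 165 167 167 163 165
213  82  80  80  82  87  87  90  88  92  45  42  52  64 174 167 161 162 166 168 165
215  86  86  89  90  92  91  89 139  89  47  35  76  74 157 165 167 167 162 157 153
217  89  88  87  80  91  92 141 177  84  44  32  73  74  81 163 154 156 157 162 162
219  81 134 155 173  89  94  81 179 101  59  39  47  75  71 166 160 164 160 160 161
221 168 175 177 179  86  91  91  88  75  72  61
[... 344 characters left out ...]
  40  72  70 131 139 131 139
231  83  84  66  76  74  74  71  72  85 101 114 111 118  18  66  76 100 157 102 138
233  86  86  70  74  73  72  71 112 121 104 113 112 129 138  53  74  71 127  55 138
235  83  83  81  69  64 132 129 172 130 108 114 114  97 138  95  67  71  70  72 115
237  83  84  88  60 139 135 135 149 130 106 112 113  80 138 145  75  80  76  74  68
239  85  83  79  64 137 133 138 111 177  81 110 141  50 140 140  80  68  66  61  61
241  75  71 142 138 113 135 137  96 159 179  89 109 138 111 141 152  56  47  38  63
243 134 148 143 151  61 142 137 135  85 133  97  64 119  63  99  83  23 103  59  61
245 145 145 156 153 105 140 140 139 134  92 103  87  81  64  81  85 148 125  64  59
```

```bash
H='python3 -m handwheel'; f(){ grep -E 'eef|contact'; }
$H '[[0,0,0.002,0,0,0,-1],[0,0,0.004,0,0,0,-1]]'|f
$H '[[0,0,0.002,0,0,0,-1],[0,0,0.004,0,0,0,-1]]'|f
```

```text
eef_pos: [0.5599, 0.0764, 0.1009]
contact_force: [-3.9, 0.1, 6.2]
eef_pos: [0.5597, 0.0764, 0.0996]
contact_force: [-4.3, 0.5, 6.8]
```

```bash
H='python3 -m handwheel'; f(){ grep -E 'eef|contact'; }
$H '[[0,0,0.002,0,0,0,-1]]'|f
$H '[[0,0,0.002,0,0,0,-1]]'|f
```

```text
eef_pos: [0.5597, 0.0764, 0.0989]
contact_force: [-5.2, 0.9, 7.3]
eef_pos: [0.5597, 0.0764, 0.0983]
contact_force: [-4.8, 0.6, 8.5]
```

The force rose from about 4.2 to 8 N, with touch at about z 0.1025. That means the foot is in about 2.5–3 mm (~5–6 N). I make one small step more, then lift off.

```bash
python3 -m handwheel '[[0,0,0.0025,0,0,0,-1],[0,0,0.0025,0,0,0,-1]]'
python3 -m handwheel '[[0,0,-0.002,0,0,0,-1],[0,0,-0.006,0,0,0,-1],[0,0,-0.012,0,0,0,-1]]'
```

```text
time: 24.4
eef_pos: [0.5596, 0.0764, 0.0973]
tcp_rot: [1.0, -0.001, 0.0, 0.0]
contact_force: [-6.3, -0.5, 8.7]
opening: 0.001
finger_force: 4.2
time: 24.78
eef_pos: [0.56, 0.0763, 0.1009]
tcp_rot: [1.0, -0.001, 0.001, 0.0]
contact_force: [-0.2, -0.1, 0.5]
opening: -0.001
finger_force: 0.0
```

```bash
H='python3 -m handwheel'; f(){ grep -E 'eef|contact'; }
$H '[[0,0,0.003,0,0,0,-1],[0,0,0.003,0,0,0,-1]]'|f
$H '[[0,0,0.002,0,0,0,-1],[0,0,0.002,0,0,0,-1]]'|f
$H '[[0,0,0.002,0,0,0,-1],[0,0,0.002,0,0,0,-1]]'|f
```

```text
eef_pos: [0.5598, 0.0764, 0.0998]
contact_force: [0.3, -0.1, -0.4]
eef_pos: [0.5598, 0.0764, 0.0992]
contact_force: [0.6, 0.4, -0.2]
eef_pos: [0.5599, 0.0764, 0.0985]
contact_force: [-0.4, 0.4, 1.0]
```

The lever stayed put: light contact only begins near 0.0985. I retreat upward and check.

```bash
python3 -m handwheel '[[0,0,-0.01,0,0,0,-1],[0,0,-0.08,0,0,0,-1],[0,0,-0.18,0,0,0,-1],[0,0,-0.3,0,0,0,-1],[0,0,-0.4,0,0,0,-1],[0,0,-0.4,0,0,0,-1],[0,0,-0.4,0,0,0,-1]]'
python3 - <<'E'
from h import *
import pickle
a=pickle.load(open('s7.pkl','rb'));p,im=snap('scene')
g=im.mean(2).astype(int);m=(g<35)
# black handle: front end pixel near prediction for several angles
for t in(.0,.03,.06,.09,.12): print(t,proj(p,np.array([.722,.0765,.1])+.212*np.array([-np.cos(t),0,np.sin(t)])).round(1))
for r in range(168,200,2): print(r,''.join('#' if m[r,c] else '.' for c in range(315,360)))
D=pickle.load(open('d0.pkl','rb'))['scene'][1].astype(int)
d=(np.abs(D-im.astype(int)).max(2)>40)
print('changed px in spacer zone low/tall:',d[240:270,208:232].sum(),d[210:240,243:262].sum(),'mug',d[250:310,260:305].sum())
E
```

```text
time: 26.4
eef_pos: [0.5591, 0.0764, 0.2578]
tcp_rot: [1.0, -0.001, 0.0, 0.0]
contact_force: [-0.6, 0.6, -0.3]
opening: -0.002
finger_force: 0.0
0.0 [[334.3 188. ]]
0.03 [[334.3 186.1]]
0.06 [[334.4 184.2]]
0.09 [[334.5 182.4]]
0.12 [[334.6 180.6]]
168 .............................................
170 .............................................
172 .............................................
174 .............................................
176 .............................................
178 .............................................
180 .............................................
182 .............................................
184 .............................................
186 .............................................
188 .................######......................
190 .................########....................
192 .................#########...................
194 ..................#########..................
196 ....................#########................
198 .....................#########...............
changed px in spacer zone low/tall: 0 0 mug 0
```

```bash
python3 -c "
from plant import ctrl
print(ctrl.sign_off())"
```

```text
the job is handed in; nothing more can be done
None
```

The 35 mm spacer stands released at the anvil's centre. The lever was brought down and left about level, with the foot pressed in roughly 3 mm (about 6 N, estimated from the push force). The job is handed in and no verdict came back.

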